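# Light and hold open a relay enclosure's sprung hatch

### The arm

A 7-joint arm with a two-finger parallel gripper is mounted at the origin on the work surface. World frame = base frame: x ahead of the robot, y to its left, z up, the work surface at z = 0. Lengths are in m, angles in rad, forces in N, time in s.
With the tool pointing down it reaches from about 0.4 to 0.9 m from the base axis. Payload 5.6 kg.
Tool frame: the origin (TCP) lies on the mounting face of the last link; the fingertips stand 190 mm ahead of it and the grasp point (between the pads) lies 171 mm ahead of it; z points along the fingers, y is the line along which they close (so a half turn about z gives the same grasp; the last joint's range is limited). The gripper opens to 92 mm and grips with 3 to 60 N. Pads are 20 mm wide; open, the fingers measure 128 mm over their backs; the gripper's body (75 mm by 189 mm) begins 69 mm behind the grasp point.
Start: joints at [-1.313, 0.468, -0.012, 1.603, 0.006, 1.071, -0.056], TCP at [0.193, 0.621, 0.405] pointing down, gripper open.
Joint ranges: [-2.53, 2.53], [-0.31, 2.02], [-1.57, 1.55], [0.28, 2.44], [-1.29, 4.43], [0.15, 1.84], [-2.92, 2.92]. Speed limits (rad/s): [2.57, 2.57, 3.14, 3.14, 3.14, 3.14, 3.14].

### API

Orientations are given as a unit quaternion [w, x, y, z].
In Python, from bench import ctrl, open_jaws, grasp, status, viewer, job gives the robot as it stands. Calls block until the motion is done:
- ctrl.move_ptp(position, orientation): joint-space move of the TCP to a pose.
- ctrl.move_straight(position, speed=0.15, rotation=None): straight line of the TCP; rotation=None keeps the orientation; speed is the mean speed in m/s.
- ctrl.set_joints(angles): joint-space move.
- open_jaws() and grasp(): open the fingers fully, or close them until they stop; the grip force is fixed at half the most.
- ctrl.hold(seconds).
- ctrl.ik(position, orientation): joint angles nearest the present ones, or None.
- status.read_state(): the state.
- viewer.grab_frame(name): name is "side" or "top"; returns (picture, depth): 480x640x3 uint8, red, green, blue; 480x640 float32, m along the optical axis (not along the pixel's ray), 0 where there is no reading.
- viewer.get_calibration(name): a dict with "fx", "fy", "cx", "cy" (pixels), "R" (3x3) and "t" (3): a world point X has camera coordinates R X + t. Camera axes: x right, y down, z forward; pixel columns grow to the right and rows downward; lengths in m; the calibration is good to about 2 mm. A picture is of the moment at which its call begins. get_calibration takes no time and is no camera call.
A pose or a line that the arm cannot do raises ctrl.PlanningError and nothing moves.
- job.close_job(): hands the job in; it is judged then, once.
The state is a dict: "time_s": time; "qpos": joint angles; "qvel": joint speeds; "effort": joint torques, N m; "eef_pos": TCP position; "orientation": TCP orientation; "ft_force": force on the tool from outside, world axes, zero at the start; "moment": the same for the moment, N m; "opening": finger opening in m; "finger_force": force on a finger pad.
Only numpy, scipy, OpenCV 4.12 (cv2) and the standard library are available. Lean on these libraries where they do the work, as an engineer would, in place of code of your own. Each camera call takes 0.05 s, during which the arm holds its last target. There are 200 camera calls.

### The job

A colleague wants to look into the relay enclosure: clip the orange clip lamp onto the top edge of the steel bracket plate at the enclosure's side, upright and with its light facing the enclosure, and let go of it. Then take the blue hatch by its black bar handle, raise it clearly past its balance point (the red line on the angle plate), ease it back down into the green band just below the line and finish there holding it still, without letting go. Never let it swing wide open (beyond about 70 degrees) and leave the other things on the bench where they are.

Things in the scene. Friction and masses are not known exactly. Their poses are not given: they have to be found in the camera images.
- enclosure: grey steel box fixed to the bench, 200 (x) x 260 (y) x 95 mm high, with the blue hatch as its lid. Place and yaw (within 0.25 rad) vary. Origin: centre of its underside; x points away from the robot to the hinge side, y to the left. On its left stands an angle plate and on its right a bracket plate
- balance_mark (a point): on the red line of the angle plate, 110 mm from the hinge axis. The plate is a fan of spokes 85 to 125 mm from the axis just left of the hatch, whose black left edge is read against it: white scale, green band from 0.61 to 0.82 rad, red line at 0.85 rad
- bracket_top (a point): middle of the top edge of the upright steel bracket plate, fixed at (-30, -190, 125) mm in the enclosure's frame; axes as the enclosure's. Plate 70 mm long (x), 8 mm thick (y), from 125 down to 20 mm above the bench, 56 mm clear of the enclosure's side. Seat the lamp near the middle of its length, jaw undersides about 20 mm below the edge
- lamp: loose clip lamp, about 0.12 kg: orange sprung clamp like a big clothes peg, standing on its shut jaws, levers up, 97 mm high, yaw within 0.5 rad of the world's, left or right of the enclosure. Origin: centre of its underside; jaws open along y, pivot along x at 50 mm height. The frame belongs to the +y half with the black light head, lens to +y; a grey battery pod is on the -y half
- lamp_levers (a point): where to squeeze the levers along the lamp's y: on its middle line, 78 mm above its underside. Levers 26 mm wide (x); shut, 38 mm over their outer faces here, 47 mm at the top; squeezed with 10 N or more they go to a stop, parallel, 26 mm across, each half leaning 0.22 rad. Head and pod reach 32 mm either side, 16 to 42 mm high, below the fingers
- jaw (a joint): opening of the clamp, rad: 0 shut, 0.45 fully open, about 0.18 when it grips the bracket plate; a spring shuts it
- lamp_mouth (a point): point between the jaw tips, 7 mm above the lamp's underside, on the +y half's inner face; axes as the lamp's. Jaws 24 mm wide (x), rubber tips 0 to 14 mm high, opening to about 22 mm; above the tips there is room for the plate up to 45 mm height
- lamp_led (a point): centre of the light's lens, at (0, 34, 29) mm in the lamp's frame
- hatch (a joint): angle of the hatch, rad: 0 shut (level), grows as its front edge rises; stop at 1.5. A spring helps to raise it: below its balance point, 0.85, it falls shut by itself; above, it swings open by itself. The pull at the bar is at most about 2 N. Past the balance: over 0.9; hold: 0.6 to 0.82; never over 1.25
- hatch_axis (a point): middle of the hinge axis, at (100, 0, 96) mm in the enclosure's frame; the axis runs along the enclosure's y
- hatch_bar (a point): middle of the black round bar handle, 12 mm thick, 130 mm long along the enclosure's y with an arm at each end, 250 mm from the hinge axis; shut, its centre is 99 mm above the bench. Pinch it from above, a finger each side: the gap between bar and hatch edge is 39 mm. It may turn between the fingers as the hatch turns
- buggy: small lab robot car, green and black with blue wheels, 102 x 94 x 60 mm, loose; it and the clip lamp may stand on either side. Origin: centre of its underside
- meter: yellow hand multimeter lying flat, 150 x 75 x 43 mm, loose. Origin: centre of its underside
- screwdriver: red-handled screwdriver lying flat, loose. Origin: on its underside
- mug: blue mug, 80 mm wide, 90 mm high, loose. Origin: centre of its underside
- partsbin: open red parts bin, 130 x 100 x 50 mm, loose. Origin: centre of its underside

How it is judged:
On the way, in this order (a step that is already met when the one before it is completed fails the run):
1. the lamp is clipped upright on the bracket plate, light towards the enclosure, and let go (x of lamp_mouth in the frame of bracket_top between -0.03 and 0.03 m and y of lamp_mouth in the frame of bracket_top between -0.012 and 0.012 m and z of lamp_mouth in the frame of bracket_top between -0.045 and -0.003 m and y of lamp_led in the frame of bracket_top above 0.015 m and value of joint jaw between 0.08 and 0.32 rad and angle between lamp's own z axis and vertical below 0.4 rad and contact force between the fingers and lamp below 0.2 N and linear speed of lamp below 0.03 m/s), for 0.3 s.
2. the hatch is raised past its balance point (beyond 0.9 rad) (value of joint hatch above 0.9 rad), for 0.1 s.
At the end, for the whole second after the job is handed in: Fingers still bear on the hatch (over 0.5 N), still (under 0.06 rad/s) at 0.6 to 0.82 rad. Lamp clipped on the plate, untouched: mouth within 30 mm lengthwise, 12 mm crosswise, 3 to 45 mm below the edge, 0.4 rad of upright, jaws at 0.08 to 0.32 rad, lens towards the enclosure (all of step 1 and value of joint hatch between 0.6 and 0.82 rad and velocity of joint hatch between -0.06 and 0.06 rad/s and contact force between the fingers and enclosure above 0.5 N); the arm keeps its last pose, push and grip.
It fails at once if the hatch swings wide open (beyond 1.25 rad) (value of joint hatch above 1.25 rad).
It fails at once if another loose thing on the bench is moved by more than 30 mm (distance of any of buggy, meter, screwdriver, mug, partsbin from where it was at the start of the episode above 0.03 m).
It also fails if it takes over 64 s, if anything falls off the work surface, if the arm or the gripper's body presses on something with over 40 N, if the wrist force passes 120 N, or if a joint passes its speed limit or range.

## Working session

There is one attempt and no reset: what is moved stays moved. The work goes in short steps, each a Python script; the robot and the scene stay as the last script left them, time stands still between calls to the robot, and variables do not carry over. Pictures are saved under pics/ and viewed, at most 10 in all, crops included, and the job is handed in when it is done.

```bash
ls; mkdir -p pics; cat > h.py <<'E'
import numpy as np, cv2
from bench import ctrl, open_jaws, grasp, status, viewer, job
def snap(cam,fn):
    im,d=viewer.grab_frame(cam); cv2.imwrite(f'pics/{fn}.png',im[:,:,::-1]); np.save(f'pics/{fn}.npy',d); return im,d
def world(cam,d):
    c=viewer.get_calibration(cam); v,u=np.indices(d.shape)
    P=np.stack([(u-c['cx'])/c['fx']*d,(v-c['cy'])/c['fy']*d,d],-1)
    return (P-np.array(c['t']))@np.array(c['R'])
E
python3 - <<'E'
from h import *
for c in('top','side'):
    snap(c,c+'0'); k=viewer.get_calibration(c); R=np.array(k['R']); print(c,k['fx'],-R.T@np.array(k['t']),R.round(2).tolist())
s=status.read_state(); print(s)
E
```

```text
pics
top 449.2139380535462 [ 0.50902532 -0.00422003  1.47674975] [[-0.02, -1.0, 0.01], [-1.0, 0.02, -0.08], [0.08, -0.01, -1.0]]
side 617.673651121745 [-0.16745637 -1.15754348  1.32694083] [[0.82, -0.57, -0.01], [-0.38, -0.53, -0.76], [0.43, 0.63, -0.65]]
{'time_s': 0.1, 'qpos': array([-1.31302317,  0.46824728, -0.01158234,  1.60349823,  0.00597561,
        1.07138471, -0.05627906]), 'qvel': array([ 0.00010325, -0.00018115,  0.00044351, -0.00133672,  0.00020313,
       -0.00078506, -0.00032588]), 'effort': array([ 5.07829227e-04, -5.21645594e+01, -1.28806112e-02, -2.44367552e+01,
       -5.68407867e-02,  1.41283273e-02,  6.70691475e-05]), 'eef_pos': array([0.19255539, 0.62059887, 0.40387629]), 'orientation': array([-6.35918647e-05,  1.49856732e-01,  9.88707436e-01, -7.48873490e-04]), 'ft_force': array([ 0.63588539, -0.89330152,  0.18046961]), 'moment': array([0.00469185, 0.09087026, 0.06708939]), 'finger_force': 0.0, 'opening': 0.09218381807809933}
```

View pics/top0.png

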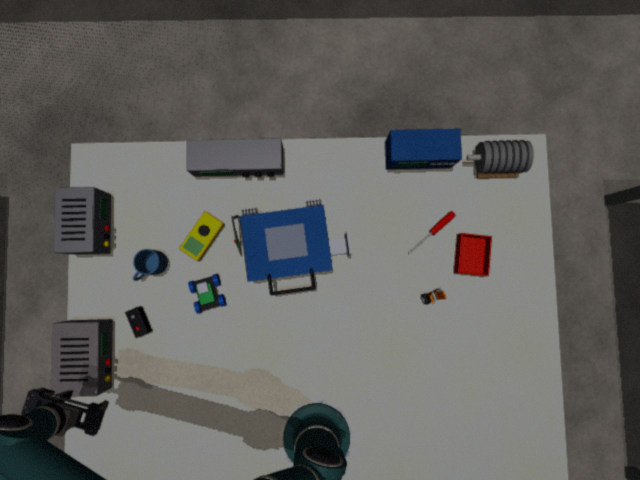

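View pics/side0.png

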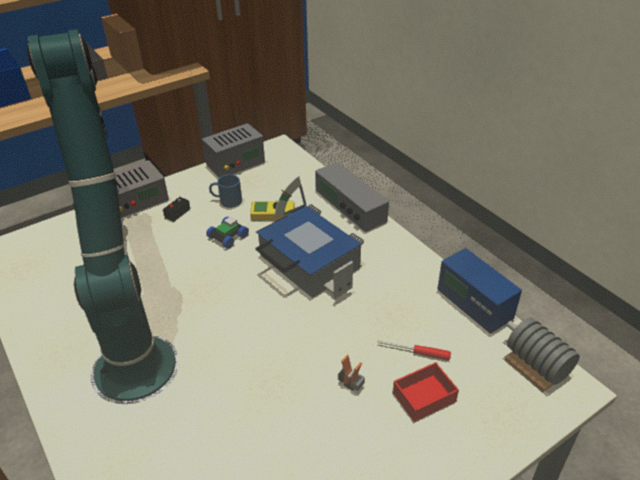

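The top view shows the enclosure around (287,245), its bar at about (292,290), and the bracket plate at about (347,245). The lamp is at (432,297), between the enclosure and the red bin. Next I'll enlarge the lamp and fit the poses.

```bash
python3 - <<'E'
from h import *
T=cv2.imread('pics/top0.png');S=cv2.imread('pics/side0.png')
a=cv2.resize(T[275:320,405:460],(440,360),interpolation=cv2.INTER_CUBIC)
b=cv2.resize(S[345:400,325:380],(360,360),interpolation=cv2.INTER_CUBIC)
cv2.imwrite('pics/lamp0.png',np.hstack([a,b]))
for cam,I in(('top',T),('side',S)):
    d=np.load(f'pics/{cam}0.npy');W=world(cam,d);hsv=cv2.cvtColor(I,cv2.COLOR_BGR2HSV);H,Sa,V=cv2.split(hsv)
    # hatch
    m=(H>100)&(H<125)&(Sa>120)&(W[...,2]>.07)&(W[...,2]<.13)&(W[...,0]>.4)&(W[...,0]<.9)&(abs(W[...,1])<.3)
    n,l,st,ce=cv2.connectedComponentsWithStats(m.astype(np.uint8)); k=1+st[1:,4].argmax()
    p=W[l==k]; r=cv2.minAreaRect(p[:,:2].astype(np.float32)*1000); print(cam,'hatch',st[k],np.median(p[:,2]),r,'\n',cv2.boxPoints(r).round(1).tolist())
    roi=np.zeros_like(H)
    if cam=='top': roi[275:320,405:460]=1
    else: roi[345:400,325:380]=1
    up=(roi>0)&(d>0)&(W[...,2]>.008)&(W[...,2]<.12)
    o=up&(H<18)&(Sa>120)
    for nm,mm in(('all',up),('orange',o)):
        p=W[mm]*1000; 
        for lo,hi in((8,45),(45,75),(75,110)):
            q=p[(p[:,2]>lo)&(p[:,2]<=hi)]
            if len(q)>4: print(cam,nm,lo,len(q),q.mean(0).round(1),q.min(0).round(0),q.max(0).round(0),cv2.minAreaRect(q[:,:2].astype(np.float32)))
    # bracket
    m=(W[...,2]>.115)&(W[...,2]<.135)&(W[...,1]<-.05)&(W[...,1]>-.25)&(W[...,0]>.5)&(W[...,0]<.8)
    q=W[m]*1000
    if len(q)>4: print(cam,'bracket',len(q),q.mean(0).round(1),cv2.minAreaRect(q[:,:2].astype(np.float32)))
E
```

```text
top hatch [ 240  205   92   76 4203] 0.09981407654240834 ((615.974365234375, 81.29580688476562), (205.16392517089844, 258.8824768066406), 6.714319229125977) 
 [[499.0, 197.89999389648438], [529.2000122070312, -59.29999923706055], [733.0, -35.29999923706055], [702.7000122070312, 221.8000030517578]]
top all 8 112 [ 435.7 -366.2   34.8] [ 413. -432.    8.] [ 486. -346.   45.] ((455.5197448730469, -382.129638671875), (70.8825454711914, 83.42555236816406), 15.236680030822754)
top all 45 75 [ 437.8 -382.1   56.6] [ 417. -400.   45.] [ 460. -351.   75.] ((437.107421875, -380.3208923339844), (29.891496658325195, 51.84853744506836), 19.995267868041992)
top all 75 65 [ 439.8 -386.    90.3] [ 420. -405.   75.] [ 455. -355.  101.] ((436.9215087890625, -380.2174377441406), (26.975858688354492, 46.51408767700195), 17.49536895751953)
top orange 8 10 [ 441.  -374.5   27.7] [ 427. -389.    8.] [ 454. -364.   43.] ((440.71142578125, -376.3792724609375), (23.932048797607422, 26.643390655517578), 88.45219421386719)
top orange 45 38 [ 439.6 -383.6   60.4] [ 423. -395.   45.] [ 452. -365.   75.] ((438.496
[... 1074 characters left out ...]
8186035)
side all 75 118 [ 435.2 -379.5   89.7] [ 416. -409.   76.] [ 459. -356.  104.] ((438.7465515136719, -381.9536437988281), (31.40068244934082, 49.958866119384766), 21.893341064453125)
side orange 45 56 [ 432.6 -375.7   62.8] [ 422. -403.   51.] [ 446. -366.   75.] ((429.8713684082031, -381.4211120605469), (38.84344482421875, 19.764741897583008), 68.12061309814453)
side orange 75 73 [ 434.6 -377.2   90.8] [ 418. -409.   76.] [ 459. -359.  104.] ((436.9134521484375, -383.77142333984375), (29.352964401245117, 48.15864944458008), 25.707347869873047)
side bracket 98 [ 607.  -113.9  122.5] ((609.3197021484375, -112.10997772216797), (70.95394134521484, 15.647522926330566), 7.021587371826172)
```

View pics/lamp0.png

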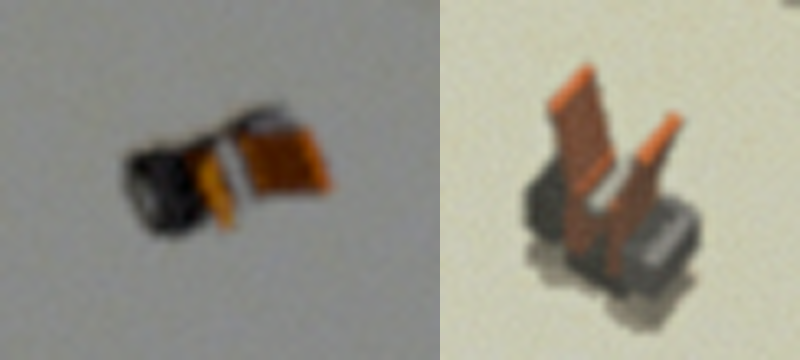

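The crop has the head (black) on the +y side facing the enclosure and the pod towards the bin. That makes the lamp (437,-381) mm with yaw about 0.33. The enclosure is at (616,81) with yaw about 0.112. From that I predict the bracket at (608,-111), and I measured (608,-111). Moving now.

```bash
cat >> h.py <<'E'
YAW=.113; C=np.array([.616,.081]); BR=np.array([.608,-.111]); LP=np.array([.4375,-.3807]); LY=.33
def q(phi): # tool down, closing line at angle phi
    a=(phi+np.pi/2)/2; return np.array([0,np.cos(a),np.sin(a),0])
E
python3 - <<'E'
from h import *
ql=q(np.pi/2+LY)
for ph in (YAW,YAW+np.pi): print(ctrl.ik([.467,.064,.3],q(ph)))
print(ctrl.ik([*BR,.36],q(np.pi/2+YAW)))
ctrl.move_ptp([.5,.1,.5],ql)
ctrl.move_ptp([*LP,.36],ql)
ctrl.move_straight([*LP,.249],speed=.12)
grasp(); s=status.read_state(); print(s['opening'],s['finger_force'],s['time_s'],s['eef_pos'])
ctrl.move_straight([*LP,.42],speed=.15)
s=status.read_state(); print(s['opening'],s['finger_force'],s['time_s'],s['ft_force'])
snap('side','s1')
S=cv2.imread('pics/s1.png'); cv2.imwrite('pics/s1c.png',cv2.resize(S[180:420,240:480],(600,600)))
E
```

```text
[-0.63724008  0.34207816  0.50904215  2.14297735 -0.25257895  0.71307449
  0.15259033]
[-1.1950082   0.73960439  1.3519949   2.16859182 -0.89425812  1.00427223
 -2.35597111]
[-0.30911538  0.50506443  0.58918021  1.75600247 -0.32956223  0.980557
  2.09205007]
0.024930709297291482 29.979580342769623 6.2167 [ 0.43853041 -0.38235798  0.25105418]
0.02515837943339666 29.966924786567688 7.5083 [-0.62155246  0.2819855  -0.5742774 ]
```

View pics/s1c.png

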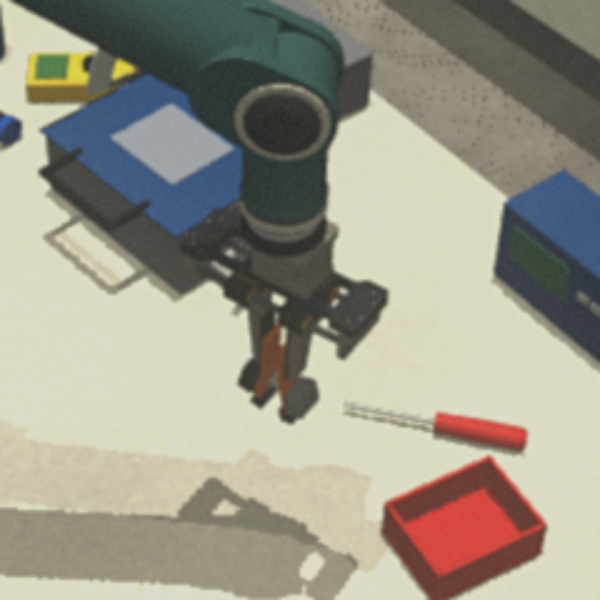

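The side view shows the lamp in the fingers, jaws open (crop ~(275,390)) and upright. Next: above the bracket, then down.

```bash
python3 - <<'E'
from h import *
qb=q(np.pi/2+YAW)
ctrl.move_ptp([*BR,.43],qb); ctrl.hold(.3)
s=status.read_state(); e=s['eef_pos'][:2]-BR; print(s['eef_pos'],s['orientation'],qb,s['time_s'],s['opening'])
ctrl.move_straight([*(BR-e),.41],speed=.1)
snap('side','s2');snap('top','t2')
s=status.read_state(); print(s['eef_pos'],s['ft_force'],s['time_s'])
S=cv2.imread('pics/s2.png')[190:340,270:420];T=cv2.imread('pics/t2.png')[180:300,290:410]
cv2.imwrite('pics/b2.png',np.hstack([cv2.resize(S,(400,400)),cv2.resize(T,(400,400))]))
E
```

```text
[ 0.60774151 -0.11199809  0.43007635] [ 8.41135052e-06 -5.56765227e-02  9.98448857e-01 -7.31314502e-05] [ 0.         -0.05646994  0.9984043   0.        ] 9.075 0.025015050338017788
[ 0.60842871 -0.11008743  0.41036744] [ 0.6487312  -0.86808958 -2.17126014] 9.525
```

View pics/b2.png

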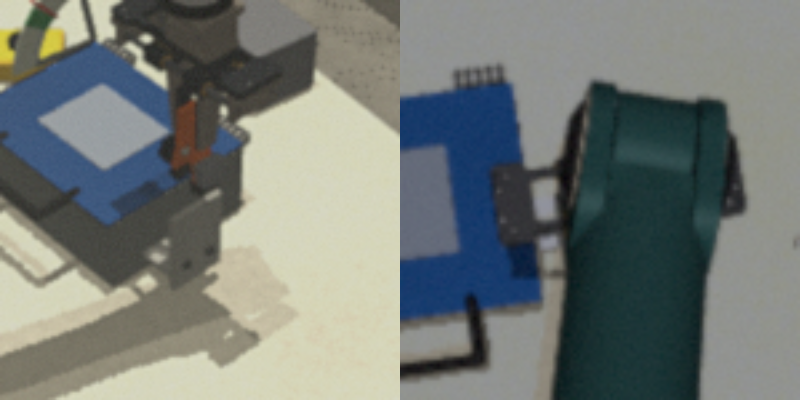

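In the crops the lamp sits over the plate's middle, the plate edge at side-crop (195,205). I'll descend with a force check halfway.

```bash
python3 - <<'E'
from h import *
ctrl.move_straight([*BR,.366],speed=.08)
s=status.read_state(); print(s['eef_pos'],s['ft_force'],s['moment'])
if abs(s['ft_force'][2])<8:
    ctrl.move_straight([*BR,.353],speed=.06); s=status.read_state(); print(s['eef_pos'],s['ft_force'],s['moment'])
    open_jaws(); ctrl.hold(.3)
    ctrl.move_straight([*BR,.47],speed=.12)
    ctrl.move_ptp([.47,.064,.42],q(YAW))
    s=status.read_state(); print(s['eef_pos'],s['orientation'],s['qpos'],s['time_s'],s['opening'])
snap('side','s3');im,d=snap('top','t3')
S=cv2.imread('pics/s3.png')[190:340,270:420];T=cv2.imread('pics/t3.png')[180:300,270:390]
cv2.imwrite('pics/b3.png',np.hstack([cv2.resize(S,(400,400)),cv2.resize(T,(400,400))]))
E
```

```text
[ 0.60816391 -0.11103715  0.36593658] [-0.35690913  0.03654708 -1.1347271 ] [0.05570836 0.02729427 0.05230096]
[ 0.60784824 -0.11097902  0.35251689] [-0.01018085 -0.54418706 -0.68054612] [0.05802299 0.01305666 0.0378361 ]
[0.47024506 0.06379087 0.4200187 ] [1.32881493e-04 6.66005696e-01 7.45946644e-01 1.78077025e-05] [-0.44968527  0.14582589  0.26991546  2.01707959 -0.04631501  0.98420003
 -0.04374362] 14.75 0.0920846890815007
```

View pics/b3.png

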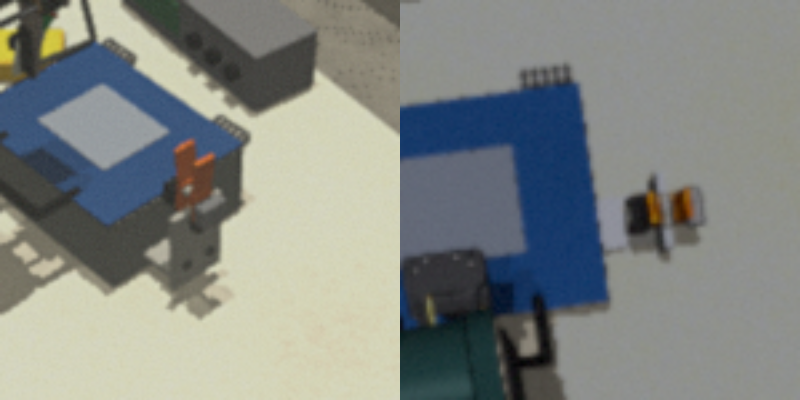

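The lamp is clipped on the plate, upright, with the black head toward the enclosure. One geometry problem for the bar: fully open, the rear finger sits 46–64 mm from its centre, but the gap is only 39 mm. So I'd tilt the tool, bringing the rear finger over the hatch edge so it closes down into the gap. I'll check the bar position and IK for the tilts.

```bash
cat >> h.py <<'E'
from scipy.spatial.transform import Rotation as Ro
ez=np.array([0,0,1.]); ex=np.array([np.cos(YAW),np.sin(YAW),0]); ey=np.cross(ez,ex)
HX=np.array([*C,0])+ex*.1+ez*.096
def pose(bar,b,adv=.171,sg=1):
    """TCP pose: fingers tilted by b towards +x, bar 'adv' ahead of the TCP"""
    tz=ex*np.sin(b)-ez*np.cos(b); ty=sg*(ex*np.cos(b)+ez*np.sin(b))
    R=np.stack([np.cross(ty,tz),ty,tz],1); x=Ro.from_matrix(R).as_quat()
    return bar-tz*adv, np.array([x[3],*x[:3]])
def bar(th,r=.25): a=th+.012; return HX-ex*r*np.cos(a)+ez*r*np.sin(a)
E
python3 - <<'E'
from h import *
for cam in('top','side'):
    d=np.load(f'pics/{cam}0.npy');W=world(cam,d)
    P=W-np.array([*C,0]); L=np.stack([P@ex,P@ey,W[...,2]],-1)*1000
    m=(L[...,0]>-175)&(L[...,0]<-125)&(abs(L[...,1])<50)&(L[...,2]>85)&(L[...,2]<125)
    print(cam,m.sum(),np.percentile(L[m],[5,50,95],axis=0).round(1).tolist())
    m=(L[...,0]>-130)&(L[...,0]<-60)&(abs(L[...,1])<50)&(L[...,2]>85)&(L[...,2]<125)
    print(' edge',m.sum(),np.percentile(L[m],[1,50,99],axis=0).round(1).tolist())
print(bar(0))
for sg in(1,-1):
  for b in(0,.3,.5,.6,.65):
    f=lambda th,b,up=0:ctrl.ik(*pose(bar(th)+ez*up,b,.176,sg))
    r=[f(0,b),f(0,b,.08),f(.5,b*.5),f(1,0)]
    print(sg,b,[None if x is None else x.round(2).tolist() for x in r])
E
```

```text
top 131 [[-154.5, -44.4, 98.4], [-149.2, 0.4, 102.6], [-143.8, 45.6, 107.3]]
 edge 474 [[-103.8, -48.8, 92.9], [-82.2, 0.2, 99.7], [-60.5, 48.8, 105.6]]
side 107 [[-155.4, -46.0, 96.9], [-149.5, 0.8, 103.0], [-143.5, 46.5, 108.0]]
 edge 336 [[-104.9, -48.7, 86.6], [-83.6, -1.6, 101.6], [-60.6, 48.5, 108.8]]
[0.46697454 0.06408808 0.09899993]
1 0 [[-0.41, 0.37, 0.24, 2.14, -0.14, 0.65, 0.04], [-0.44, 0.23, 0.26, 2.09, -0.08, 0.83, -0.01], [-0.44, 0.23, 0.27, 1.98, -0.08, 0.94, -0.01], [-0.42, 0.29, 0.3, 1.68, -0.09, 1.18, 0.01]]
1 0.3 [[-0.42, 0.27, 0.22, 2.36, -0.11, 0.23, -0.01], [-0.47, 0.09, 0.26, 2.3, 0.02, 0.46, -0.12], [-0.45, 0.15, 0.27, 2.09, -0.04, 0.76, -0.05], [-0.42, 0.29, 0.3, 1.68, -0.09, 1.18, 0.01]]
1 0.5 [None, [-0.43, 0.04, 0.18, 2.43, 0.32, 0.18, -0.44], [-0.46, 0.1, 0.26, 2.16, -0.01, 0.63, -0.09], [-0.42, 0.29, 0.3, 1.68, -0.09, 1.18, 0.01]]
1 0.6 [None, None, [-0.47, 0.08, 0.26, 2.19, 0.01, 0.57, -0.11], [-0.42, 0.29, 0.3, 1.68, -0.09, 1.18, 0.01]]
1 0.65 [None, None, [-0.47, 0.07, 0.26, 2.21, 0.03, 0.54, -0.12], [-0.42, 0.29, 0.3, 1.68, -0.09, 1.18, 0.01]]
-1 0 [[-0.76, 0.42, 0.67, 2.16, -0.42, 0.68, -2.83], [0.8, 0.62, -1.31, 2.02, 0.7, 1.06, 2.41], [0.78, 0.61, -1.31, 1.91, 0.65, 1.14, 2.48], [0.68, 0.66, -1.32, 1.61, 0.65, 1.38, 2.54]]
-1 0.3 [[-0.81, 0.31, 0.66, 2.38, -0.65, 0.27, -2.62], [0.9, 0.36, -1.27, 2.23, 0.74, 0.61, 2.38], [0.84, 0.48, -1.29, 2.02, 0.64, 0.93, 2.5], [0.68, 0.66, -1.32, 1.61, 0.65, 1.38, 2.54]]
-1 0.5 [None, [0.9, 0.23, -1.21, 2.37, 1.01, 0.33, 2.1], [0.88, 0.39, -1.27, 2.09, 0.63, 0.77, 2.51], [0.68, 0.66, -1.32, 1.61, 0.65, 1.38, 2.54]]
-1 0.6 [None, None, [0.89, 0.34, -1.26, 2.13, 0.62, 0.69, 2.51], [0.68, 0.66, -1.32, 1.61, 0.65, 1.38, 2.54]]
-1 0.65 [None, None, [0.9, 0.32, -1.25, 2.14, 0.61, 0.65, 2.52], [0.68, 0.66, -1.32, 1.61, 0.65, 1.38, 2.54]]
```

The bar measures 149 mm in front of the enclosure centre and the hatch edge 104 mm, both as specified. The large tilt is out of reach at that height. Instead I'll keep the tool vertical and come in 26 mm towards the robot, which puts the rear finger in the gap. Then I close and re-centre with the grip on.

```bash
python3 - <<'E'
from h import *
def st(t): s=status.read_state(); print(t,s['eef_pos'].round(4),s['opening'].__round__(4),s['finger_force'].__round__(1),s['ft_force'].round(1),s['time_s'].__round__(2),s['qpos'].round(2))
p,o=pose(bar(0),0,.176); off=-.026*ex
ctrl.move_ptp(p+off+ez*.07,o); ctrl.hold(.2); s=status.read_state(); e=(s['eef_pos']-p-off)*[1,1,0]; print(e)
ctrl.move_straight(p+off,speed=.08); st('down')
if abs(status.read_state()['ft_force'][2])<6:
    grasp(); st('closed')
E
```

```text
[0.00141263 0.00014351 0.        ]
down [0.4414 0.0611 0.2753] 0.0919 0.0 [-0.2  0.8 -1.5] 16.49 [-0.42  0.33  0.24  2.2  -0.13  0.62  0.03]
closed [0.4586 0.0631 0.2837] 0.011 30.0 [46.7  2.9 -3.8] 17.68 [-0.42  0.33  0.24  2.18 -0.13  0.59  0.03]
```

The fingers closed on the bar (opening 11 mm) and the arm yielded about 17 mm. I'll re-centre to relieve the load.

```bash
python3 - <<'E'
from h import *
def st(t): s=status.read_state(); print(t,s['eef_pos'].round(4),s['opening'].__round__(4),s['finger_force'].__round__(1),s['ft_force'].round(1),s['time_s'].__round__(2),s['orientation'].round(3))
p,o=pose(bar(0),0,.176)
ctrl.move_straight(p,speed=.04); st('centred'); print(o)
for th in(.08,.16):
    ctrl.move_straight(pose(bar(th),0,.176)[0],speed=.06); st(th)
snap('side','s4'); S=cv2.imread('pics/s4.png')[170:320,220:400]
cv2.imwrite('pics/s4c.png',cv2.resize(S,(720,600)))
E
```

```text
centred [0.4682 0.0643 0.2756] 0.0109 30.0 [ 7.1  0.8 -0.4] 18.48 [0.002 0.666 0.746 0.002]
[0.         0.66604817 0.74590873 0.        ]
0.08 [0.4692 0.0644 0.2957] 0.0107 30.0 [ 9.1  1.1 -2. ] 18.97 [0.002 0.666 0.746 0.002]
0.16 [0.4719 0.0647 0.3154] 0.011 30.0 [ 9.   1.8 -2.9] 19.45 [0.002 0.666 0.746 0.002]
```

View pics/s4c.png

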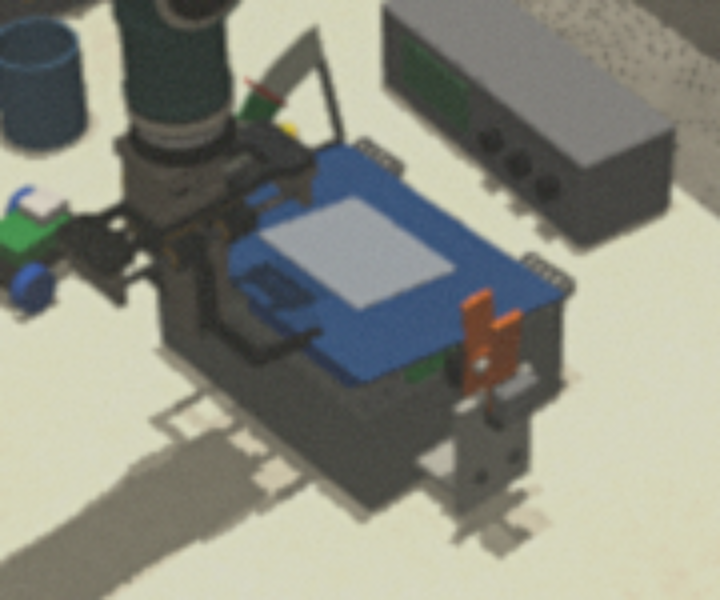

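The hatch is rising with the bar held (crop ~(240,350)), and the lamp is undisturbed. I'll continue past the balance point and back.

```bash
python3 - <<'E'
from h import *
def st(t):
    s=status.read_state(); b=s['eef_pos']-ez*.176-HX
    print(t,'est',round(np.arctan2(b[2],-(b@ex))-.012,3),'r',round(np.hypot(b[2],b@ex),4),s['opening'].__round__(4),s['ft_force'].round(1),s['time_s'].__round__(2)); return s
def go(ths,v):
    for th in ths:
        ctrl.move_straight(pose(bar(th),0,.176)[0],speed=v); s=st(th)
        if np.linalg.norm(s['ft_force'])>35: print('STOP'); return False
    return True
if go(np.arange(.26,1.01,.1),.07) and go([1.0],.05):
    ctrl.hold(.3); go([.92,.84,.78,.72],.04); ctrl.hold(.5); st('end')
snap('side','s5');snap('top','t5')
S=cv2.imread('pics/s5.png')[130:310,220:380];T=cv2.imread('pics/t5.png')[180:300,220:380]
cv2.imwrite('pics/b5.png',np.hstack([cv2.resize(S,(480,540)),cv2.resize(T,(320,540))]))
E
```

```text
0.26 est 0.264 r 0.2488 0.0112 [11.   1.8 -5.3] 20.01
0.36 est 0.364 r 0.2487 0.0109 [12.   0.8 -7.3] 20.52
0.45999999999999996 est 0.464 r 0.2485 0.0109 [15.3  1.5 -9.5] 21.02
0.5599999999999999 est 0.563 r 0.2481 0.0109 [ 16.3   2.1 -12.5] 21.53
0.6599999999999999 est 0.66 r 0.2478 0.0113 [ 17.5   1.9 -16.1] 22.04
0.7599999999999999 est 0.757 r 0.2477 0.011 [ 15.2   2.4 -16. ] 22.55
0.8599999999999999 est 0.853 r 0.2475 0.0111 [ 11.4   0.6 -15.1] 23.06
0.9599999999999999 est 0.952 r 0.2477 0.0111 [ 6.5  0.8 -9.5] 23.57
1.0 est 0.992 r 0.2478 0.011 [ 5.   1.1 -8.6] 23.92
0.92 est 0.914 r 0.2481 0.0113 [  7.9   0.4 -10.3] 24.87
0.84 est 0.835 r 0.2485 0.0108 [ 8.2  0.6 -8.2] 25.52
0.78 est 0.776 r 0.2487 0.0108 [ 9.1  1.3 -9.2] 26.04
0.72 est 0.717 r 0.2489 0.0107 [ 8.3  0.8 -7. ] 26.57
end est 0.717 r 0.2489 0.0109 [ 8.8  1.2 -7.2] 27.07
```

View pics/b5.png

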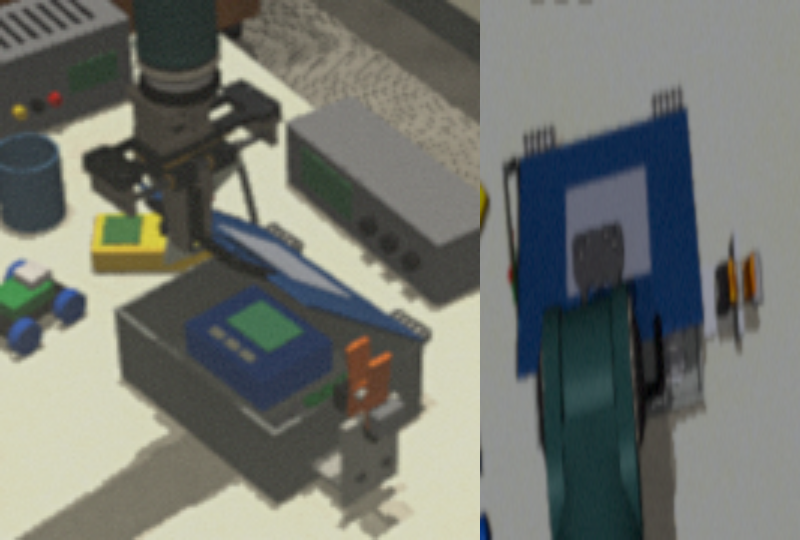

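The hatch is held open at about the band and the lamp is still on the plate. I'll check the hatch angle from depth before handing in.

```bash
python3 - <<'E'
from h import *
for cam in('top','side'):
    I=cv2.imread(f'pics/{cam}5.png' if 0 else f"pics/{cam[0]}5.png");d=np.load(f'pics/{cam[0]}5.npy');W=world(cam,d)
    H,S,V=cv2.split(cv2.cvtColor(I,cv2.COLOR_BGR2HSV))
    P=W-np.array([*C,0]);x,y,z=P@ex,P@ey,W[...,2]
    m=(H>100)&(H<125)&(S>110)&(abs(y)<.125)&(x>-.06)&(x<.09)&(d>0)&(z>.1)&(z>.096+.5*(.1-x))
    k=np.polyfit(x[m],z[m],1); k=np.polyfit(x[m][abs(np.polyval(k,x[m])-z[m])<.012],z[m][abs(np.polyval(k,x[m])-z[m])<.012],1)
    print(cam,m.sum(),'angle',np.arctan(-k[0]))
s=status.read_state();print(s['qvel'].round(3),s['finger_force'])
E
```

```text
top 2207 angle 0.7119772767114124
side 245 angle 0.7084012041938441
[-0.     0.001  0.001  0.002 -0.     0.001 -0.001] 29.999104142189026
```

Both cameras put the hatch at 0.71 rad, matching the arm's 0.717. Handing in.

```bash
python3 -c "
from h import *
print(job.close_job())"
```

```text
the job is handed in; nothing more can be done
None
```

I handed the job in, with no verdict returned: the lamp is clipped upright on the bracket plate facing the enclosure, and the hatch was raised to about 0.99 rad and is now held still at about 0.71 rad, in the green band.

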